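Find the turntable with the tighter drive and set the bottle on it

ROBOT

A 6-joint arm with a two-finger parallel gripper is mounted at the origin on the work surface. World frame = base frame: x ahead of the robot, y to its left, z up, the work surface at z = 0. Lengths are in m, angles in rad, forces in N, time in s.
With the tool pointing down it reaches from about 0.275 to 0.75 m from the base axis. Payload 10.2 kg.
Tool frame: the origin (TCP) lies midway between the tips of the shut fingers; the grasp point (between the pads) lies 19 mm behind it; z points along the fingers, y is the line along which they close (so a half turn about z gives the same grasp; the last joint's range is limited). The gripper opens to 88 mm and grips with 3 to 60 N. Pads are 18 mm wide; open, the fingers measure 123 mm over their backs; the gripper's body (75 mm by 187 mm) begins 45 mm behind the grasp point.
Start: joints at [0.985, 0.313, 1.498, -0, 1.331, -0.223], TCP at [0.186, 0.491, 0.239] pointing down, gripper open.
Joint ranges: [-2.94, 2.94], [-0.97, 2.17], [0.19, 2.56], [-1.23, 4.37], [0.02, 3.11], [-2.88, 2.88]. Speed limits (rad/s): [2.39, 2.39, 3.01, 3.14, 3.14, 3.14].

INTERFACE

Orientations are given as [roll, pitch, yaw] about the fixed x, y, z axes, in that order (R = Rz(yaw) Ry(pitch) Rx(roll)).
In Python, from rig import goto, move_linear, move_joints, gripper_to, wait, solve_ik, read_camera, Unreachable, finish_job, get_time, get_q, get_qd, get_effort, get_eef_pos, get_orientation, get_contact_force, get_moment, get_width, get_grip_force gives the robot as it stands. Calls block until the motion is done:
- goto(position, orientation): joint-space move of the TCP to a pose.
- move_linear(position, rot=None, feed=0.15): straight line of the TCP; rot=None keeps the orientation; feed is the mean speed in m/s.
- move_joints(angles): joint-space move.
- gripper_to(opening, squeeze=None): finger opening in m; squeeze is the grip in N (None keeps the last); returns when the fingers have stopped.
- wait(seconds).
- solve_ik(position, orientation): joint angles nearest the present ones, or None.
- read_camera(name): name is "scene" or "side" or "wrist"; returns a dict with "img" (420x560x3 uint8, red, green, blue), "mtx" (3x3 intrinsics, pixels), "extrinsics" (4x4, takes a point from camera to world coordinates); the wrist camera has in their place "hand_eye" (4x4, takes a point from camera to tool coordinates, whose origin is the TCP and whose axes are the flange's). Camera axes: x right, y down, z forward; pixel columns grow to the right and rows downward; lengths in m; the calibration is good to about 2 mm. A picture is of the moment at which its call begins: read the wrist's pose just before it. There is no depth.
A pose or a line that the arm cannot do raises Unreachable and nothing moves.
- finish_job(): hands the job in; it is judged then, once.
Readings, each from a call of its own:
- get_time(): time.
- get_q(): joint angles.
- get_qd(): joint speeds.
- get_effort(): joint torques, N m.
- get_eef_pos(): TCP position.
- get_orientation(): TCP orientation.
- get_contact_force(): force on the tool from outside, world axes, zero at the start.
- get_moment(): the same for the moment, N m.
- get_width(): finger opening in m.
- get_grip_force(): force on a finger pad.
Only numpy, scipy, OpenCV 4.12 (cv2) and the standard library are available. Lean on these libraries where they do the work, as an engineer would, in place of code of your own. Each camera call takes 0.05 s, during which the arm holds its last target. There are 200 camera calls.

TASK

Before a bottle is scored, check the drive coupling of both turntables for free play: on the robot's left one first and then on the right one, ease the crank handle anticlockwise (seen from above) and then clockwise, each time just until you feel it come up against resistance, without driving the disc round. Then stand the bottle upright on the middle of the turntable whose handle has the least free play, setting it down gently and letting go, and leave the tumblers and the sanding block alone.

Things in the scene. Friction and masses are not known exactly. Their poses are not given: they have to be found in the camera images.
- wheel_1: Disc of turntable 1, turning stiffly on a fixed stand; origin on the axis at table height, x towards its rim pin. Its handle drives it by two steel pins hidden under the disc, one on each side of the handle's arm, with free play between. Within the play the handle moves at under 1 N at its knob; at an end it bears on a pin (felt from 2 N at the knob), and at about 7 N the disc drags round.
- handle_1: Steel crank handle 1, an arm 18 mm wide under its disc, turning on the same upright axis (its origin, at table height; -x points along the arm to the knob) and staying where it is left. Total play, pin to pin, is 0.04 to 0.25 rad and differs by a factor of two or more between the turntables.
- knob_1 (a point): Knob of that handle: an upright black plastic cylinder 20 mm in diameter, from 76 to 128 mm above the table, 125 mm from the turntable's axis, 30 mm clear of the disc's edge. The point is the knob's centre, 102 mm above the table.
- top_1 (a point): Turntable 1: dark teal metal disc 170 mm in diameter on a stand fixed to the table, its flat upper face 85 mm above the table. The point is on the axis, at the centre of that face (86.5 mm high). One turntable stands to the robot's left (+y), the other to its right (-y); which number is where varies.
- rim_1 (a point): Small steel pin (6 mm) on the rim of that disc, 81.5 mm from the axis; it shows whether the disc itself has turned.
- wheel_2: Disc of turntable 2, turning stiffly on a fixed stand; origin on the axis at table height, x towards its rim pin. Its handle drives it by two steel pins hidden under the disc, one on each side of the handle's arm, with free play between. Within the play the handle moves at under 1 N at its knob; at an end it bears on a pin (felt from 2 N at the knob), and at about 7 N the disc drags round.
- handle_2: Steel crank handle 2, an arm 18 mm wide under its disc, turning on the same upright axis (its origin, at table height; -x points along the arm to the knob) and staying where it is left. Total play, pin to pin, is 0.04 to 0.25 rad and differs by a factor of two or more between the turntables.
- knob_2 (a point): Knob of that handle: an upright black plastic cylinder 20 mm in diameter, from 76 to 128 mm above the table, 125 mm from the turntable's axis, 30 mm clear of the disc's edge. The point is the knob's centre, 102 mm above the table.
- top_2 (a point): Turntable 2: dark teal metal disc 170 mm in diameter on a stand fixed to the table, its flat upper face 85 mm above the table. The point is on the axis, at the centre of that face (86.5 mm high). One turntable stands to the robot's left (+y), the other to its right (-y); which number is where varies.
- rim_2 (a point): Small steel pin (6 mm) on the rim of that disc, 81.5 mm from the axis; it shows whether the disc itself has turned.
- bottle: Empty brown long-neck glass bottle, standing on the table between the turntables: 228 mm tall, 61 mm in diameter up to 125 mm, neck 27 mm in diameter from 180 to 228 mm, 0.2 to 0.33 kg. Origin at the centre of its underside, z up its axis.
- tumbler_a: Bystander: green tumbler cut from a bottle, 66 mm in diameter, 90 mm tall; origin at the centre of its underside.
- tumbler_b: Bystander: brown tumbler cut from a bottle, 66 mm in diameter, 75 mm tall; origin at the centre of its underside.
- sanding_block: Bystander: cork sanding block 50 x 85 x 30 mm, lying flat; origin at the centre of its underside.
Not all that is in view belongs to the job. Leave any brown or pink look-alike of the part that bears wheel_2 alone. Leave any brown look-alike of the part that bears wheel_1 alone.

How it is judged:
By the outcome, as a careful person would: the job done as asked, in the order asked, and still so for the second after the job is handed in, with the robot touching nothing.
It also fails if it takes over 67 s, if anything falls off the work surface, if the arm or the gripper's body presses on something with over 40 N, if the wrist force passes 120 N, or if a joint passes its speed limit or range.

## Working session

There is one attempt and no reset: what is moved stays moved. The work goes in short steps, each a Python script; the robot and the scene stay as the last script left them, time stands still between calls to the robot, and variables do not carry over. Pictures are saved under pics/ and viewed, at most 10 in all, crops included, and the job is handed in when it is done.

```bash
mkdir -p pics; ls; python3 - <<'E'
from rig import *
import cv2,numpy as np
for n in("scene","side"):
    c=read_camera(n); cv2.imwrite(f"pics/{n}0.png",c["img"][:,:,::-1]); np.savez(f"{n}.npz",**c)
    print(n,c["mtx"].round(1).tolist(),c["extrinsics"].round(3).tolist())
c=read_camera("wrist");print(c["hand_eye"].round(3).tolist())
print(get_time(),get_orientation(),get_contact_force())
E
```

```text
pics
scene [[464.0, 0.0, 280.6], [0.0, 464.0, 204.4], [0.0, 0.0, 1.0]] [[0.793, 0.506, -0.339, 0.911], [0.609, -0.659, 0.441, -0.399], [-0.0, -0.557, -0.831, 1.036], [0.0, 0.0, 0.0, 1.0]]
side [[459.8, 0.0, 276.2], [0.0, 459.8, 206.6], [0.0, 0.0, 1.0]] [[0.779, -0.442, 0.446, 0.007], [-0.628, -0.539, 0.562, -0.597], [-0.008, -0.717, -0.697, 0.898], [0.0, 0.0, 0.0, 1.0]]
[[0.001, -0.962, -0.273, 0.07], [1.0, 0.001, 0.0, 0.001], [-0.0, -0.273, 0.962, -0.147], [0.0, 0.0, 0.0, 1.0]]
0.15 [-3.14072492e+00 -1.80244923e-04  2.77879329e+00] [ 0.23956955  0.74370898 -0.51539857]
```

View pics/scene0.png

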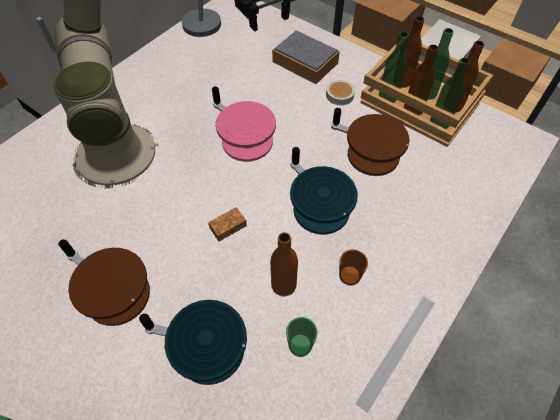

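View pics/side0.png

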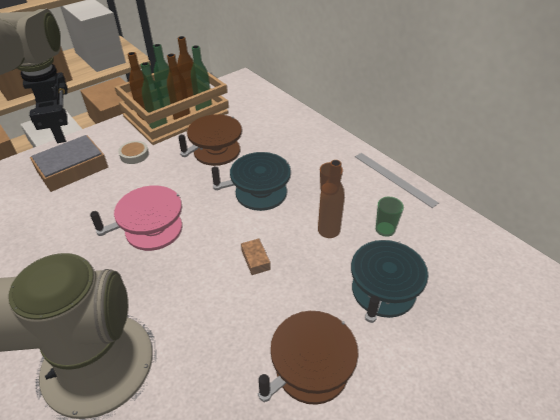

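Both pictures show two teal turntables: the left one at scene (324,191) / side (261,173), the right one at scene (206,338) / side (390,268). Their knobs are at scene (295,157) and (148,323). The bottle is at scene (284,265), with its mouth at (285,238). The brown and pink turntables are decoys.

```bash
cat > h.py <<'E'
import numpy as np,cv2
def ray(c,uv,z):
    d=np.linalg.inv(c["mtx"])@np.array([*uv,1.]); E=c["extrinsics"]
    d=E[:3,:3]@d; o=E[:3,3]; return (o+d*(z-o[2])/d[2])
E
python3 - <<'E'
from h import *
S=np.load("scene.npz");D=np.load("side.npz")
for n,z,a,b in [("topL",.085,(324,191),(261,173)),("topR",.085,(206,338),(390,268)),("knobL",.128,(295,149.5),(215,168)),("knobR",.128,(146,317),(376.5,292)),
 ("bottletop",.228,(285,238),(336,163)),("tumA",.09,(302,328),(390,204)),("tumB",.075,(353,258),(331,175)),("block",.03,(228,219),(256,249)),("decoyL",.085,(378,137),(214,132)),("decoyR",.085,(108,280),(314,350)),("rimR",.088,(244,345),(0,0)),("rimL",.088,(345,213),(0,0))]:
    print(n,ray(S,a,z).round(4),ray(D,b,z).round(4))
# disc edge fits from mask
for c,nm in((S,"s"),(D,"d")):
    im=c["img"];hsv=cv2.cvtColor(im,cv2.COLOR_RGB2HSV)
    m=cv2.inRange(hsv,(85,90,15),(105,255,110));n,l,st,ce=cv2.connectedComponentsWithStats(m)
    for i in range(1,n):
        if st[i,4]>800:print(nm,st[i],ce[i].round(1))
E
```

```text
topL [0.5847 0.2046 0.085 ] [0.5782 0.1876 0.085 ]
topR [ 0.603  -0.2518  0.085 ] [ 0.6004 -0.2551  0.085 ]
knobL [0.4666 0.2396 0.128 ] [0.4667 0.2393 0.128 ]
knobR [ 0.4913 -0.3008  0.128 ] [ 0.5013 -0.2967  0.128 ]
bottletop [ 0.6374 -0.0288  0.228 ] [ 0.6339 -0.0321  0.228 ]
tumA [ 0.7489 -0.1153  0.09  ] [ 0.7529 -0.1211  0.09  ]
tumB [0.7425 0.0949 0.075 ] [0.7295 0.0677 0.075 ]
block [0.421  0.0177 0.03  ] [0.4294 0.0169 0.03  ]
decoyL [0.5989 0.4438 0.085 ] [0.5856 0.4327 0.085 ]
decoyR [ 0.3415 -0.2884  0.085 ] [ 0.3356 -0.2955  0.085 ]
rimR [ 0.6754 -0.2156  0.088 ] [0.3939 1.9877 0.088 ]
rimL [0.6634 0.1796 0.088 ] [0.3939 1.9877 0.088 ]
s [ 291  167   66   67 3442] [322.8 198.7]
s [ 165  300   82   84 5305] [205.7 341.2]
```

```bash
cat >> h.py <<'E'
from rig import *
from scipy.spatial.transform import Rotation as Ro
def snap(name):
    T=np.eye(4);T[:3,:3]=Ro.from_euler("xyz",get_orientation()).as_matrix();T[:3,3]=get_eef_pos()
    c=read_camera("wrist");c["extrinsics"]=T@c["hand_eye"]
    np.savez(name+".npz",**c);cv2.imwrite(f"pics/{name}.png",c["img"][:,:,::-1]);return c
E
python3 - <<'E'
from h import *
print(solve_ik([.5,-.26,.36],[np.pi,0,-2.7]),solve_ik([.5,-.26,.36],[np.pi,0,2.78]))
goto([.48,.22,.36],[np.pi,0,2.78]);wait(.3);snap("wL");print(get_time(),get_q())
E
```

```text
[-0.68737949  0.35377666  1.13210229  0.          1.6557137  -2.69976847] [-0.68737949  0.35377666  1.13210229  0.          1.6557137  -1.89658316]
2.0417 [ 2.08322103e-01  2.67489761e-01  1.24752932e+00  8.23031111e-07
  1.62667095e+00 -1.00143757e+00]
```

View pics/wL.png

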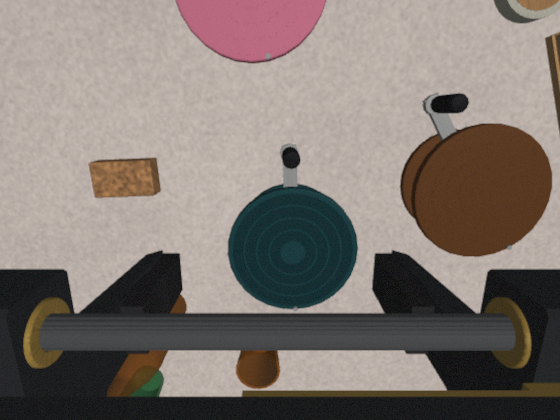

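The wrist view shows the left teal disc at about (293,247), with its arm pointing up to the knob top at about (291,159). I'll refine with fits.

```bash
cat >> h.py <<'E'
def proj(c,P):
    E=np.linalg.inv(c["extrinsics"]);p=(E[:3,:3]@np.atleast_2d(P).T+E[:3,3:]);p=c["mtx"]@p;return (p[:2]/p[2]).T
from scipy.optimize import least_squares
def fitdisc(c,guess,cut=1e9):
    """world disc centre: contour of the teal blob against projected rim; rim z .085"""
    m=cv2.inRange(cv2.cvtColor(c["img"],cv2.COLOR_RGB2HSV),(80,70,12),(108,255,130))
    m=cv2.morphologyEx(m,cv2.MORPH_OPEN,np.ones((7,7)))
    g=proj(c,[*guess,.085])[0]
    cs,_=cv2.findContours(m,cv2.RETR_EXTERNAL,cv2.CHAIN_APPROX_NONE)
    k=max((x for x in cs if cv2.pointPolygonTest(x,tuple(map(float,g)),True)>-20),key=cv2.contourArea)[:,0]
    k=k[k[:,1]<cut]
    W=np.array([ray(c,p,.085)[:2] for p in k])
    r=least_squares(lambda q:np.hypot(*(W-q).T)-.085,guess,loss="soft_l1",f_scale=.001)
    return r.x,np.percentile(abs(r.fun),[50,90])
def fitknob(c,guess,R=30):
    """silhouette of the knob cylinder (z .076-.128), matched to dark blob"""
    g=proj(c,[*guess,.102])[0];im=c["img"].max(2).astype(float)
    m=(im<60).astype(np.uint8);n,l,st,ce=cv2.connectedComponentsWithStats(m)
    i=min((i for i in range(1,n) if 40<st[i,4]<3000),key=lambda i:np.hypot(*(ce[i]-g)))
    def cen(q):
        a=np.linspace(0,6.28,40);P=np.array([[q[0]+.01*np.cos(t),q[1]+.01*np.sin(t),z] for t in a for z in(.080,.128)])
        h=cv2.convexHull(proj(c,P).astype(np.float32));M=cv2.moments(h);return np.array([M["m10"],M["m01"]])/M["m00"],cv2.contourArea(h)
    r=least_squares(lambda q:cen(q)[0]-ce[i],guess,x_scale=.01,diff_step=1e-3)
    return r.x,ce[i],st[i,4],cen(r.x)[1]
E
python3 - <<'E'
from h import *
c=dict(np.load("wL.npz"))
t,e=fitdisc(c,(.58,.2));k=fitknob(c,(.467,.239));print(t,e,k,np.hypot(*(k[0]-t)))
for n in("scene","side"):
    s=dict(np.load(n+".npz"))
    for tt,kk in(((.58,.2),(.467,.239)),((.6,-.253),(.495,-.3))):
        try:
            q=fitknob(s,kk);print(n,"knob",q)
            q=fitdisc(s,tt);print(n,q)
        except Exception as x:print(n,x)
E
```

```text
[0.58294253 0.20344571] [0.00172378 0.00292754] (array([0.46638991, 0.24250762]), array([290.39788732, 157.44014085]), np.int32(284), 333.66819503204897) 0.12292414984348596
scene knob (array([0.46745321, 0.24038215]), array([295.21186441, 155.3559322 ]), np.int32(118), 127.1060086407233)
scene (array([0.58830698, 0.19496224]), array([0.00375664, 0.02460387]))
scene knob (array([ 0.4881379 , -0.30476029]), array([146.19333333, 321.52666667]), np.int32(150), 172.59609743440524)
scene (array([ 0.60409079, -0.25348084]), array([0.00172226, 0.00415099]))
side knob (array([0.46381893, 0.23761476]), array([215.31578947, 175.61052632]), np.int32(95), 133.1212328840047)
side max() iterable argument is empty
side knob (array([ 0.50174521, -0.31110721]), array([380.30845771, 303.20646766]), np.int32(402), 206.144972583279)
side (array([ 0.62323167, -0.33252329]), array([0.00910341, 0.01459981]))
```

```bash
cat >> h.py <<'E'
def pose(ax,th,yoff,z,r=.125):
    return [ax[0]+r*np.cos(th),ax[1]+r*np.sin(th),z],[np.pi,0,(th+yoff+np.pi)%(2*np.pi)-np.pi]
def ft(th):
    f=np.mean([(wait(.01),get_contact_force())[1] for _ in range(3)],0);return f@[-np.sin(th),np.cos(th),0],f
def probe(ax,th,yoff,z,s,f0,step=.0005,lim=3.0,maxtravel=.045):
    """creep along the arc in sense s (+1 anticlockwise); stop at lim N of resistance"""
    n=0;log=[]
    while n*step<maxtravel:
        th+=s*step/.125;n+=1
        p,o=pose(ax,th,yoff,z);move_linear(p,o,feed=.02)
        F=-s*(ft(th)[0]-f0);log.append(round(float(F),2))
        if F>lim:break
    p=get_eef_pos();a=np.arctan2(p[1]-ax[1],p[0]-ax[0])
    return th,a,log
E
python3 - <<'E'
from h import *
ax=(.583,.203);k=np.array([.4664,.2415]);th=np.arctan2(k[1]-ax[1],k[0]-ax[0])
yo=0
for yo in(0,np.pi):
    p,o=pose(ax,th,yo,.1);print(yo,o,solve_ik(p,o))
yo=0 
p,o=pose(ax,th,yo,.16)
t=get_time();gripper_to(.036,10);goto(p,o);move_linear(pose(ax,th,yo,.1)[0],feed=.1);wait(.2)
print(get_time()-t,get_width(),ft(th),get_eef_pos(),th)
f0=ft(th)[0];t=get_time()
print(probe(ax,th,yo,.1,1,f0,maxtravel=.006),get_time()-t,f0)
E
```

```text
0 [3.141592653589793, 0, np.float64(2.822674952804989)] [ 0.25684598  0.46299967  1.67391023  0.          1.00468275 -0.99503265]
3.141592653589793 [3.141592653589793, 0, np.float64(-0.3189177007848052)] [ 2.56845981e-01  4.62999672e-01  1.67391023e+00 -4.44089210e-16
  1.00468275e+00  2.14656001e+00]
2.6583 0.03573980198782499 (np.float64(0.1807803919668122), array([-0.38030021, -0.06480943, -0.28676167])) [0.46456122 0.24225916 0.10051368] 2.822674952804989
(np.float64(2.870674952804989), np.float64(2.8707874263981954), [0.09, 0.22, 0.38, 0.52, 0.01, 0.1, -0.33, -0.19, -0.24, 0.28, 0.07, 0.31]) 3.3000000000000007 0.09336831219877068
```

```bash
python3 - <<'E'
from h import *
ax=(.583,.203);th=2.870675;t=get_time()
th,a,l=probe(ax,th,0,.1,1,.09,step=.0007,lim=2.6,maxtravel=.014);print(th,a,l,get_time()-t,get_time(),ft(th),get_grip_force(),get_width())
E
```

```text
2.937874999999998 2.9354430004414227 [0.24, -0.03, 0.21, -0.02, 0.43, 0.13, -0.19, 0.12, 0.09, 0.18, 0.68, 4.84] 3.299999999999999 11.35 (np.float64(-5.361682399714881), array([ 2.27799309,  5.00430103, -2.06322735])) 2.5756582198664546 0.03622762058884765
```

```bash
cat >> h.py <<'E'
def probe2(ax,th,yoff,z,s,f0,maxtravel=.04,coarse=.0007,fine=.0002,lim=2.6):
    th0=th;F=0;log=[]
    while abs(th-th0)*.125<maxtravel:
        th+=s*(coarse if F<.9 else fine)/.125
        p,o=pose(ax,th,yoff,z);move_linear(p,o,feed=.05);F=-s*(ft(th)[0]-f0)
        log.append(round(float(F),2))
        if F>lim:break
    wait(.1);F=-s*(ft(th)[0]-f0)
    p=get_eef_pos();return th,np.arctan2(p[1]-ax[1],p[0]-ax[0]),F,log
E
python3 - <<'E'
from h import *
ax=(.583,.203);th=2.937875;t=get_time()
th-=.0135/.125;p,o=pose(ax,th,0,.1);move_linear(p,o,feed=.05);wait(.05);f0=ft(th)[0];print(f0,get_width())
th,a,F,l=probe2(ax,th,0,.1,-1,f0);print(th,a,F,l,get_time()-t,get_time(),get_width())
print("play",(2.9354-a)-(.0360-.020)/.125)
E
```

```text
0.05455031520580335 0.03605632538369417
2.7218750000000034 2.7232083957103455 4.111329979306796 [-0.2, -0.22, -0.22, -0.17, 0.18, -0.51, -0.23, 0.41, -0.28, -0.34, 0.02, 0.57, -0.2, 0.33, -0.37, -0.32, 0.17, -0.02, 2.19, 4.35] 6.116700000000002 17.4917 0.035812008543696594
play 0.08419160428965458
```

```bash
python3 - <<'E'
from h import *
ax=(.583,.203);th=2.721875+.008/.125;p,o=pose(ax,th,0,.1);move_linear(p,o,feed=.05)
p[2]=.2;move_linear(p,feed=.2)
goto([.5,-.26,.36],[np.pi,0,2.78]);wait(.15);c=snap("wR");print(get_time())
t,e=fitdisc(c,(.602,-.253));k=fitknob(c,(.495,-.302));print(t,e,k,np.hypot(*(k[0]-t)))
E
```

```text
20.575
[ 0.59795786 -0.25185776] [0.00254098 0.04157273] (array([ 0.4876239 , -0.30372523]), array([236.546875, 178.16875 ]), np.int32(320), 378.0887256595306) 0.12191725982301246
```

View pics/wR.png

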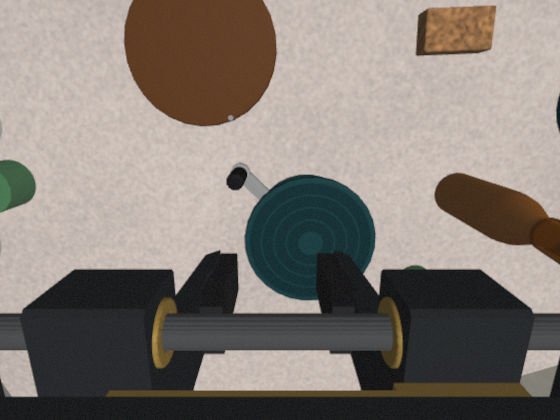

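Right disc in the wrist view: centre about (310,238), knob at (237,178), with a finger covering the disc's lower edge. I'll refit using only the unobstructed edge.

```bash
python3 - <<'E'
from h import *
c=dict(np.load("wR.npz"))
t,e=fitdisc(c,(.602,-.253),cut=250);print(t,e)
for uv in((310,243),(310,237)):print(ray(c,uv,.085))
print(ray(dict(np.load("wL.npz")),(293,252),.085))
k=np.array([.4876,-.3037]);th=np.arctan2(*(k-t)[::-1]);print(th)
for yo in(0,np.pi):
    p,o=pose(t,th,yo,.1);print(p,o,solve_ik(p,o))
E
```

```text
[ 0.60096427 -0.25207082] [0.00127528 0.00297941]
[ 0.6027013  -0.25136866  0.085     ]
[ 0.59491229 -0.24866585  0.085     ]
[0.58630639 0.20345277 0.085     ]
-2.7142345937798384
[np.float64(0.4872062809681599), np.float64(-0.3038793103789912), 0.1] [3.141592653589793, 0, np.float64(-2.7142345937798384)] [-0.7616284   0.55879401  1.51433586  0.          1.06846278 -2.75978279]
[np.float64(0.4872062809681599), np.float64(-0.3038793103789912), 0.1] [3.141592653589793, 0, np.float64(0.42735805980995467)] [-7.61628401e-01  5.58794013e-01  1.51433586e+00 -4.44089210e-16
  1.06846278e+00  3.81809866e-01]
```

```bash
python3 - <<'E'
from h import *
ax=(.602,-.252);th=-2.7142;yo=np.pi;z=.1
p,o=pose(ax,th,yo,.16);goto(p,o);move_linear(pose(ax,th,yo,z)[0],feed=.12)
th+=.004/.125;p,o=pose(ax,th,yo,z);move_linear(p,o,feed=.05);wait(.1);f0,f=ft(th);w=get_width();print(f0,f,w,get_time())
t1,a1,F,l=probe2(ax,th,yo,z,1,f0);print(t1,a1,F,l,get_time(),get_width())
if F>2:
    th=t1-.0135/.125;p,o=pose(ax,th,yo,z);move_linear(p,o,feed=.05);wait(.05);f0=ft(th)[0]
    t2,a2,F,l=probe2(ax,th,yo,z,-1,f0,maxtravel=.020);print(t2,a2,F,l,get_time(),get_width())
    print("play",a1-a2-.016/.125)
E
```

```text
-0.2044058242498047 [ 0.01506295  0.23550108 -0.43955588] 0.035721066373500115 23.5667
-2.5294000000000048 -2.53083704680038 3.1101585773428693 [-0.41, -0.05, -0.32, -0.05, -0.18, -0.28, -0.31, -0.15, -0.0, -0.08, -0.34, -0.46, 0.1, -0.01, -0.48, -0.02, -0.32, 0.02, -0.39, -0.25, -0.04, -0.07, -0.09, -0.79, 0.04, -0.03, 1.12, 2.73] 31.3917 0.03608954864600313
-2.7998 -2.8000764312245674 -0.1368264649147687 [0.56, 0.5, 0.28, 0.39, 0.06, 0.18, 0.3, 0.3, 0.06, 0.48, -0.43, 0.47, -0.38, -0.12, 0.02, 0.01, 0.37, 0.18, 0.34, 0.27, 0.16, -0.08, 0.33, 0.53, 0.62, 0.66, 0.25, 0.74, 0.13] 39.9833 0.03591781394671866
play 0.14123938442418738
```

```bash
python3 - <<'E'
from h import *
ax=(.602,-.252);yo=np.pi;z=.1;a1=-2.53084
th=-2.7998-.0015/.125;p,o=pose(ax,th,yo,z);move_linear(p,o,feed=.03);wait(.05);print(ft(th))
t2,a2,F,l=probe2(ax,th,yo,z,-1,.1,maxtravel=.018);print(t2,a2,F,l,get_time(),"play",a1-a2-.016/.125)
if F>2:
    th=t2+.008/.125;p,o=pose(ax,th,yo,z);move_linear(p,o,feed=.08)
    p[2]=.25;move_linear(p,feed=.25)
    goto([.62,-.031,.36],[np.pi,0,0]);wait(.1);snap("wB");print(get_time(),get_eef_pos(),get_q())
E
```

```text
(np.float64(0.1283171033033075), array([ 0.26642861, -0.04442935, -0.3055441 ]))
-2.867799999999998 -2.865335037006727 4.335500502314511 [0.24, -0.6, -0.48, -0.5, -0.68, -0.29, -0.11, 0.13, 0.18, 3.73] 43.1833 play 0.206495037006727
45.5333 [ 0.61981868 -0.0320745   0.35950477] [-2.40160017e-01  5.01596941e-01  9.18184940e-01 -1.02399767e-04
  1.72269398e+00  1.33196719e+00]
```

View pics/wB.png

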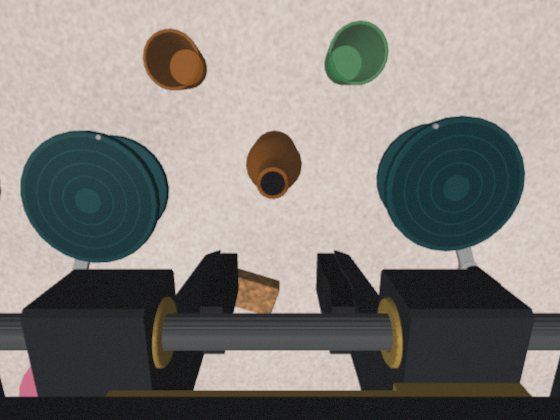

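Left play is 0.084 rad and right is 0.206, so the bottle goes on the left turntable. The picture shows the bottle mouth at (272,183) and the left disc unobstructed around (90,197).

```bash
python3 - <<'E'
from h import *
c=dict(np.load("wB.npz"))
print(ray(c,(272,183),.228),ray(c,(274,150),.0))
print(fitdisc(c,(.583,.203)),fitdisc(c,(.602,-.252)),ray(c,(89,201),.085))
for p,o in(([.636,-.031,.19],0),([.584,.203,.31],0),([.584,.203,.27],0)):print(solve_ik(p,[np.pi,0,o]))
E
```

```text
[ 0.63501079 -0.02791899  0.228     ] [ 0.63776637 -0.02770599  0.        ]
(array([0.58635459, 0.19928087]), array([0.00211865, 0.0115568 ])) (array([ 0.60239007, -0.24820496]), array([0.00187381, 0.00917404])) [0.5837555  0.20272354 0.085     ]
[-2.32379425e-01  5.97971943e-01  1.19641467e+00 -4.44089210e-16
  1.34720604e+00  1.33841690e+00]
[ 1.45306511e-01  4.96097412e-01  1.05061242e+00 -4.44089210e-16
  1.59488282e+00  1.71610284e+00]
[ 1.45306511e-01  5.07949663e-01  1.13336801e+00 -4.44089210e-16
  1.50027498e+00  1.71610284e+00]
```

```bash
python3 - <<'E'
from h import *
gripper_to(.06);goto([.6355,-.0285,.25],[np.pi,0,0]);move_linear([.6355,-.0285,.188],feed=.12)
zg=get_eef_pos()[2];fb=get_contact_force();gripper_to(.02,14);print(get_time(),zg,fb,get_width(),get_grip_force(),get_contact_force())
if get_width()>.023:
    move_linear([.6355,-.0285,.315],feed=.15);print(get_width(),get_contact_force())
    move_linear([.584,.203,.315],feed=.18);wait(.1)
    move_linear([.584,.203,.2785],feed=.05);wait(.1);b=get_contact_force()[2];print(b,get_time())
    z=.2785
    for i in range(14):
        z-=.0005;move_linear([.584,.203,z],feed=.02);f=get_contact_force()[2]-b
        if f>1.2:break
    print(z,f,get_eef_pos(),get_time())
E
```

```text
47.85 0.18954423418764874 [-0.41514587 -0.79133592 -0.31932061] 0.02646776810830797 14.000004872214049 [-0.71433339 -0.10420456  1.19633555]
0.02658826135943229 [-0.22544104  0.8228845  -3.53951069]
-3.015672335244871 51.4
0.273 1.988747769984774 [0.58405805 0.20300021 0.2731469 ] 54.15
```

```bash
python3 - <<'E'
from h import *
gripper_to(.05);print(get_time(),get_contact_force())
move_linear([.584,.203,.36],feed=.12)
goto([.50,.05,.36],[np.pi,0,0]);wait(.1)
c=read_camera("scene");cv2.imwrite("pics/end.png",c["img"][:,:,::-1]);print(get_time())
E
```

```text
54.675 [ 0.23302609  0.56808586 -0.8063054 ]
56.4333
```

View pics/end.png

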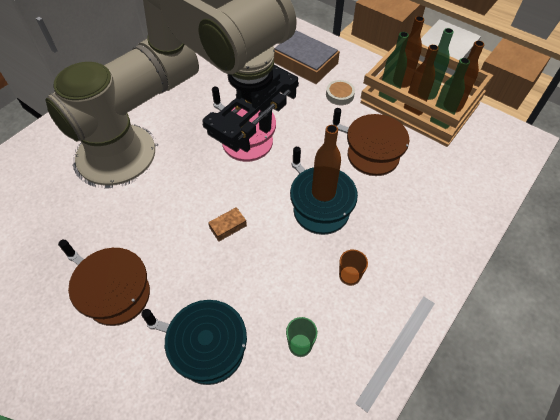

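The bottle stands upright on the middle of the left disc, with its base at about (325,190). The rim pins at (345,213) and (244,345) have not moved, and the tumblers and sanding block are untouched.

```bash
python3 -c "
from rig import *
print(finish_job(),get_time())"
```

```text
the job is handed in; nothing more can be done
the job is handed in; nothing more can be done
```

I checked both couplings, left then right: the left turntable has about 0.084 rad of free play and the right about 0.206 rad, so I stood the bottle upright on the middle of the left one, let go and handed the job in at about 56 s.

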